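# Book a boxed sample in against its job card with a handheld scanner

### The job

Move the white pot that stands in front of the white box's barcode out of the way: stand it upright on the bench at least 15 cm from that barcode. Then take the stick scanner from its cradle and read first the barcode on the sloping yellow job card, then the one on the white box: each time point the scanner squarely at the middle of the barcode, its window about 65 mm away, and keep it still there for a full second (it reads by itself). Finally lay the scanner gently back in its cradle the way it lay, without knocking it against the box or card holder and without disturbing the box or the other things on the bench.

Things in the scene. Friction and masses are not known exactly. Their poses are not given: they have to be found in the camera images.
- scanner: Loose stick scanner, 140 long (its x) x 36 wide (y) x 30 mm high (z), grey with ribbed middle, orange nose, black tail, 140 g, balanced at its middle. Origin: centre of its underside; x points out of the window at the orange nose, z up. Body is 34 mm wide where it is gripped; between the two saddles of the cradle the middle 65 mm are free to the fingers, and there is 14 mm free below its underside.
- scanner_window (a point): Middle of the scanner's red window, 70 mm ahead of the scanner's origin along its x, 15 mm above its underside.
- scanner_aim (a point): Point 65 mm straight ahead of the window on the scanner's line of sight (scanner frame 135, 0, 15 mm): a label is read when this point lies on its middle.
- cradle: Fixed cradle: black base 156 x 60 x 8 mm with two grey saddles (24 mm long, 46 mm before and behind the middle) whose floors are 22 mm above the bench, side walls to 35 mm with flared tops to 43 mm, inner width 42 mm; a stop 4 mm behind the scanner's tail (top 33 mm). Origin: centre of its underside on the bench; x is the way the scanner in it points.
- cradle_seat (a point): Where the scanner's origin (centre of its underside) lies when it is in the cradle: 22 mm above the cradle's origin.
- cradle_front (a point): Where the middle of the scanner's window lies when it is in the cradle: cradle frame 70, 0, 37 mm.
- card_holder: Fixed bent aluminium card holder with a yellow job card: base 130 (x) x 110 (y) x 4 mm, front plate 110 mm wide rising to 117 mm height and leaning back, held by two struts behind. Origin: centre of its underside; the card faces its -x (towards the robot's side).
- card_label: White barcode label 66 x 44 mm on the yellow card. Origin: middle of the label's face, 70 mm above the bench; its -x axis is the outward normal of the face, which looks 25 degrees above level; y along the label's length (level), z up along the sloping plate.
- white_box: Loose white lidded box 174 (x) x 118 (y) x 160 mm high, 0.6 kg. Origin: centre of its underside; its -x face (looking towards the robot's side) carries the barcode label.
- box_label: White barcode label 66 x 44 mm on the upright -x face of the white box. Origin: middle of the label's face, 60 mm above the bench; its -x axis is the outward (level) normal, y level along the label, z up.
- white_pot: Loose white screw-lid pot, 52 mm across, 58 mm high, 60 g, standing 70 to 100 mm before the white box's label, in the scanner's way. Origin: centre of its underside; z up.
- blue_lid_jar: Bystander: loose white jar with blue lid, 43 mm across, 46 mm high, standing beside the pot before the box. Origin: centre of its underside.
- squeeze_bottle: Bystander: loose squeeze bottle with orange spout, 60 mm across, 206 mm high, standing between box and card holder, farther back. Origin: centre of its underside.
- petri_dish: Bystander: loose lidded petri dish, 69 mm across, 15 mm high. Origin: centre of its underside.
- grey_meter: Bystander: loose grey hand meter lying flat, 127 (x) x 70 (y) x 21 mm. Origin: centre of its underside.
Things that resemble listed ones, but are neither listed nor needed, are in the scene too. Of the things like the white_pot, leave any that is green or turquoise; of the rest the larger one is meant.

How it is judged (in metres and radians):
On the way, in this order (a step that is already met when the one before it is completed fails the run):
1. the white pot stands upright on the bench, more than 150 mm from the box's label, and is let go (horizontal distance between white_pot and box_label above 0.15 m and angle between white_pot's own z axis and vertical below 0.15 rad and height (world z) of white_pot between -0.01 and 0.008 m and contact force between white_pot and the fingers below 0.1 N), for 0.2 s.
2. the scanner is aimed at the job card's label (65 mm, within 25 mm and 0.22 rad) and held still (distance between scanner_aim and card_label below 0.025 m and angle between the x axis of scanner and the x axis of card_label, either way round below 0.22 rad and linear speed of scanner below 0.03 m/s and angular speed of scanner below 0.25 rad/s), for 0.8 s.
3. the scanner is aimed at the white box's label (65 mm, within 25 mm and 0.22 rad) and held still (distance between scanner_aim and box_label below 0.025 m and angle between the x axis of scanner and the x axis of box_label, either way round below 0.22 rad and linear speed of scanner below 0.03 m/s and angular speed of scanner below 0.25 rad/s), for 0.8 s.
At the end, for the whole second after the job is handed in: The scanner rests in its cradle, within 12 mm of its seat and its window within 15 mm of where it lay; the white pot stands upright (0.15 rad) on the bench more than 150 mm from the box's label; the white box stands within 25 mm of its start; all at rest and let go (distance between scanner and cradle_seat below 0.012 m and distance between scanner_window and cradle_front below 0.015 m and linear speed of each of scanner, white_pot below 0.02 m/s and horizontal distance between white_pot and box_label above 0.15 m and angle between white_pot's own z axis and vertical below 0.15 rad and height (world z) of white_pot between -0.01 and 0.008 m and angle between white_box's own z axis and vertical below 0.05 rad and distance of white_box from where it was at the start of the episode below 0.025 m); the robot touches nothing.
It fails at once if the white box is shoved more than 25 mm (distance of white_box from where it was at the start of the episode above 0.025 m).
It fails at once if the white pot is tipped over (angle between white_pot's own z axis and vertical above 0.8 rad).
It fails at once if the scanner knocks against the white box or the card holder (more than 3 N) (contact force between scanner and white_box above 3 N or contact force between scanner and card_holder above 3 N).
It fails at once if the scanner is dropped or rammed into its cradle (let go in the air more than 15 mm above its seat, or more than 40 N) (contact force between scanner and cradle above 40 N or (contact force between scanner and anything else below 0.05 N and height (world z) of scanner above 0.037 m)).
It fails at once if the blue-lidded jar, squeeze bottle, petri dish or grey meter is pushed more than 25 mm or tipped (distance of any of blue_lid_jar, squeeze_bottle, petri_dish, grey_meter from where it was at the start of the episode above 0.025 m or angle between any of blue_lid_jar, squeeze_bottle, petri_dish, grey_meter's own z axis and vertical above 0.4 rad).
It also fails if it takes over 67 s, if anything falls off the work surface, if the arm or the gripper's body presses on something with over 40 N, if the wrist force passes 120 N, or if a joint passes its speed limit or range.

### The arm

A 7-joint arm with a two-finger parallel gripper is mounted at the origin on a cart in front of the work surface, level with it; the furniture and walls round the work are solid. World frame = base frame: x ahead of the robot, y to its left, z up, the work surface at z = 0. Lengths are in m, angles in degrees, forces in N, time in s.
With the tool pointing down it reaches from about 0.425 to 0.875 m from the base axis. Payload 4.7 kg.
Tool frame: the origin (TCP) lies between the finger pads; the fingertips stand env.finger_overhang ahead of it and the grasp point (between the pads) lies 5 mm behind it (env.finger_overhang is the distance from the TCP to the fingertips, in m); z points along the fingers, y is the line along which they close (so a half turn about z gives the same grasp; the last joint's range is limited). The gripper opens to 87 mm and grips with 3 to 60 N. Pads are 19 mm wide; open, the fingers measure 117 mm over their backs; the gripper's body (75 mm by 190 mm) begins 51 mm behind the grasp point.
Start: joints at [-74.536, 18.392, -4.016, 83.108, 1.295, 78.541, -3.26], TCP at [0.164, 0.629, 0.237] pointing down, gripper open.
Joint ranges: [-163.93, 163.93], [-17.29, 119.83], [-79.2, 71.16], [3.27, 140.29], [-89.18, 269.18], [5.43, 117.66], [-154.24, 154.24]. Speed limits (degrees/s): [147.25, 147.25, 180, 180, 180, 180, 180].

### API

Orientations are given as [roll, pitch, yaw] about the fixed x, y, z axes, in that order (R = Rz(yaw) Ry(pitch) Rx(roll)).
In Python, from cell import telemetry, eyes, env, models gives the robot as it stands. The module is installed in compiled form; this text tells all that it offers.
- The arm moves only by the tool drive_tool, never from a script. Its arguments are lists of equal length, an entry for each row: "angular": the turn, a rotation vector about the tool's x, y, z in rad, a list of three; "delta_pos": the shift along the tool's x, y, z in cm, a list of three; "gripper": the finger opening in cm, from 0 to 8.7. A call has 1 to 20 rows; each row shifts and turns the commanded pose from where the row before left it, along the tool's axes as they then stand; what a row does not reach is not made up. A row lasts 1/10 s, in which the tool goes at most 50 mm and 8.59 degrees, less where a joint would pass 70% of its speed; a pose out of reach is approached as far as the arm can. A call with a gripper value outside its range is refused whole. The fingers move at their own pace and stop on an object; "squeeze" is the grip in N (left out, the last holds). Time passes only in rows, so rows that do not move let the fingers close. It gives the time, the measured TCP pose, the force, the opening and the grip force at its end, in the units of the state.
- telemetry.get_obs(): the state, without advancing time (a new reading comes with each control period).
- eyes.read_camera(name): name is "side" or "top"; returns a dict with "pixels" (400x640x3 uint8, red, green, blue), "mtx" (3x3 intrinsics, pixels), "D" ([k1, k2, p1, p2, k3] as OpenCV has them; the pictures are not rectified), "origin" and "orientation" of the camera in the world. Camera axes: x right, y down, z forward; pixel columns grow to the right and rows downward; lengths in m; the calibration is good to about 2 mm. A picture is of the moment at which its call begins. There is no depth.
- env.sign_off(): hands the job in; it is judged then, once.
Trained networks look in a picture, given as the dict that the camera call returned (one of the last four; its "shot" number tells which), for a name from the list of things; names that differ only in an ending like _2 or _b are one class to them, and where a whole thing is asked for, a point or a joint stands for the part that bears it (a point fixed in the world has none). Each returns a list of dicts, best first, with "p" (0 to 1); they miss things now and then, are a little off and sometimes report something else, mostly with a low value. They report only what shows in the picture. A call takes as long as a camera call. They do not tell look-alikes from the thing itself.
- models.search_frame(picture, target): "centre" ([column, row] in pixels, amid what is visible of it).
- models.cut_out(picture, target): "pixels" (400x640 bool, what is visible of it) and "centre" ([column, row] in pixels, amid what is visible of it).
The state is a dict: "time_s": time; "qpos": joint angles; "joint_velocities": joint speeds; "effort": joint torques, N m; "tool_pos": TCP position; "tool_rot": TCP orientation; "force": force on the tool from outside, world axes, zero at the start; "wrist_torque": the same for the moment, N m; "grip_width": finger opening in m; "grasp_force": force on a finger pad.
Only numpy, scipy, OpenCV 4.12 (cv2) and the standard library are available. Lean on these libraries where they do the work, as an engineer would, in place of code of your own. Each camera call takes 0.05 s, during which the arm holds its last target. There are 200 camera calls.

## Working session

There is one attempt and no reset: what is moved stays moved. The work goes in short steps, Python scripts to look and compute and a tool call to move; the robot and the scene stay as the last step left them, time stands still between calls to the robot, and variables do not carry over. Pictures are saved under pics/ and viewed, at most 12 in all, crops included, and the job is handed in when it is done.

Besides the shell and the picture viewer there is one more tool, called after "Request:" by a JSON object that holds its "api" and its "payload". drive_tool: Moves the arm, as the interface text tells. Its arguments: {"type":"object","properties":{"angular":{"type":"array","items":{"type":"array","items":{"type":"number"}}},"delta_pos":{"type":"array","items":{"type":"array","items":{"type":"number"}}},"gripper":{"type":"array","items":{"type":"number"}},"squeeze":{"type":"number"}},"required":["angular","delta_pos","gripper"]}

```bash
mkdir -p pics; cat > h.py <<'E'
import numpy as np, cv2
from scipy.spatial.transform import Rotation as R
from cell import telemetry, eyes, env, models
def rot(o):
    o=np.array(o,float)
    return o if o.shape==(3,3) else (R.from_quat(o).as_matrix() if o.size==4 else R.from_euler('xyz',o,degrees=True).as_matrix())
def ray(p,px):
    u=cv2.undistortPoints(np.array([[px]],float),np.array(p['mtx']),np.array(p['D'],float))[0,0]
    return np.array(p['origin']),rot(p['orientation'])@np.array([u[0],u[1],1.])
def atz(p,px,z):
    o,d=ray(p,px); return o+d*(z-o[2])/d[2]
def tri(p,a,q,b):
    o1,d1=ray(p,a);o2,d2=ray(q,b)
    t=np.linalg.lstsq(np.c_[d1,-d2],o2-o1,rcond=None)[0]
    A=o1+d1*t[0];B=o2+d2*t[1]; return (A+B)/2,np.linalg.norm(A-B)
def proj(p,X):
    r=rot(p['orientation']).T; t=-r@np.array(p['origin'])
    return cv2.projectPoints(np.array(X,float).reshape(-1,3),cv2.Rodrigues(r)[0],t,np.array(p['mtx']),np.array(p['D'],float))[0][:,0]
def save(p,n,box=None,s=1):
    im=p['pixels'][:,:,::-1]
    if box: im=im[box[1]:box[3],box[0]:box[2]]
    cv2.imwrite('pics/'+n,cv2.resize(im,None,fx=s,fy=s,interpolation=cv2.INTER_CUBIC))
E
python3 - <<'E'
from h import *
import pickle
np.set_printoptions(precision=3,suppress=True)
P={n:eyes.read_camera(n) for n in('top','side')}
pickle.dump(P,open('p0.pkl','wb'))
print(telemetry.get_obs(),env.finger_overhang)
for n,p in P.items():
    save(p,n+'0.png',s=1.25); print(n,p['origin'],p['orientation'],p['mtx'])
    for t in['scanner','cradle','card_label','card_holder','white_box','box_label','white_pot','blue_lid_jar','squeeze_bottle','petri_dish','grey_meter']:
        print(t,[(np.round(d['centre']).tolist(),round(d['p'],2)) for d in models.search_frame(p,t)[:4]])
E
```

```text
{'time_s': 0.1, 'qpos': array([-74.535,  18.436,  -4.015,  83.167,   1.297,  78.54 ,  -3.261]), 'joint_velocities': array([-0.017, -0.014, -0.012, -0.083,  0.023,  0.085, -0.004]), 'effort': array([  0.   , -49.257,  -0.405, -31.34 ,  -0.064,   0.04 ,   0.   ]), 'tool_pos': array([0.164, 0.628, 0.236]), 'tool_rot': array([-179.902,    0.007,  165.344]), 'force': array([-0.382,  0.458, -0.191]), 'wrist_torque': array([-0.028,  0.018, -0.007]), 'grasp_force': 0.0, 'grip_width': 0.08700893489165965} 0.014
top [0.406 0.018 1.2  ] [-170.6      1.149  -89.262] [[375.909   0.    318.043]
 [  0.    375.909 202.064]
 [  0.      0.      1.   ]]
scanner [([328.0, 249.0], 0.91)]
cradle [([333.0, 253.0], 0.64)]
card_label [([413.0, 177.0], 0.85), ([242.0, 240.0], 0.73), ([245.0, 162.0], 0.72)]
card_holder [([412.0, 171.0], 0.91), ([324.0, 250.0], 0.36)]
white_box [([241.0, 159.0], 0.82)]
box_label []
white_pot [([308.0, 200.0], 0.81), ([256.0, 218.0], 0.55), ([294.0, 244.0], 0.48)]
blue_lid_jar [([213.0, 230.0], 0.5), ([239.0, 239.0], 0.39)]
squeeze_bottle [([332.0, 158.0], 0.62), ([413.0, 180.0], 0.58)]
petri_dish [([239.0, 242.0], 0.76)]
grey_meter [([426.0, 259.0], 0.77)]
side [0.405 1.    0.959] [-131.947    0.21  -169.432] [[491.954   0.    329.143]
 [  0.    491.954 199.793]
 [  0.      0.      1.   ]]
scanner [([380.0, 212.0], 0.8), ([376.0, 223.0], 0.26)]
cradle [([385.0, 224.0], 0.81), ([380.0, 210.0], 0.25)]
card_label [([320.0, 141.0], 0.73)]
card_holder [([312.0, 148.0], 0.82)]
white_box [([277.0, 230.0], 0.75), ([275.0, 188.0], 0.31)]
box_label []
white_pot [([330.0, 270.0], 0.9), ([321.0, 221.0], 0.76), ([315.0, 245.0], 0.72), ([371.0, 244.0], 0.58)]
blue_lid_jar [([309.0, 147.0], 0.73), ([336.0, 318.0], 0.58)]
squeeze_bottle [([275.0, 188.0], 0.86)]
petri_dish [([355.0, 299.0], 0.9), ([380.0, 212.0], 0.26)]
grey_meter [([400.0, 154.0], 0.98), ([275.0, 186.0], 0.28)]
```

View pics/top0.png

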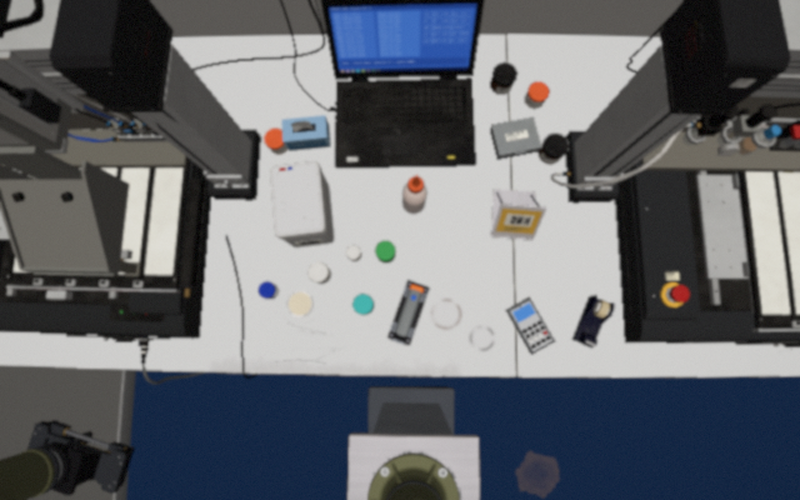

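View pics/side0.png

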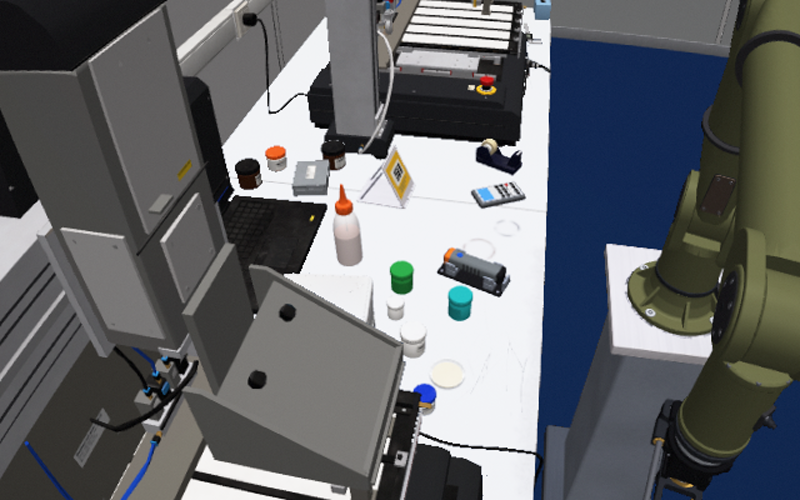

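```bash
python3 - <<'E'
from h import *
import pickle
P=pickle.load(open('p0.pkl','rb'))
a=cv2.resize(P['top']['pixels'][140:290,190:460],None,fx=2.9,fy=2.9,interpolation=cv2.INTER_CUBIC)
cv2.imwrite('pics/topc.png',a[:,:,::-1])
b=cv2.resize(P['side']['pixels'][120:340,200:440],None,fx=2.7,fy=2.7,interpolation=cv2.INTER_CUBIC)
cv2.imwrite('pics/sidec.png',b[:,:,::-1])
E
```

```text
(no output)
```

Top view: white box at about (241,160), larger white pot (254,218), scanner (327,249), card (413,172), bottle (332,155). The side view shows the scanner's orange nose at (358,204).
Pot candidates (top px): large white (254,218), small white (283,201), green (308,201), turquoise (290,243). I choose the larger white one at (254,218), side (330,270), and check it in one crop.

View pics/topc.png

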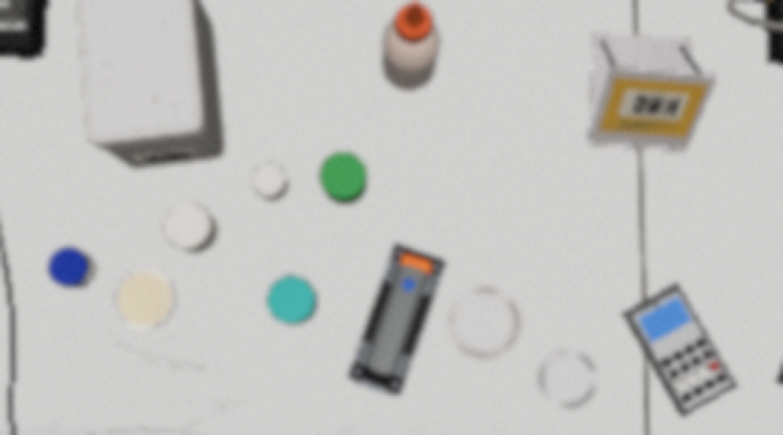

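View pics/sidec.png

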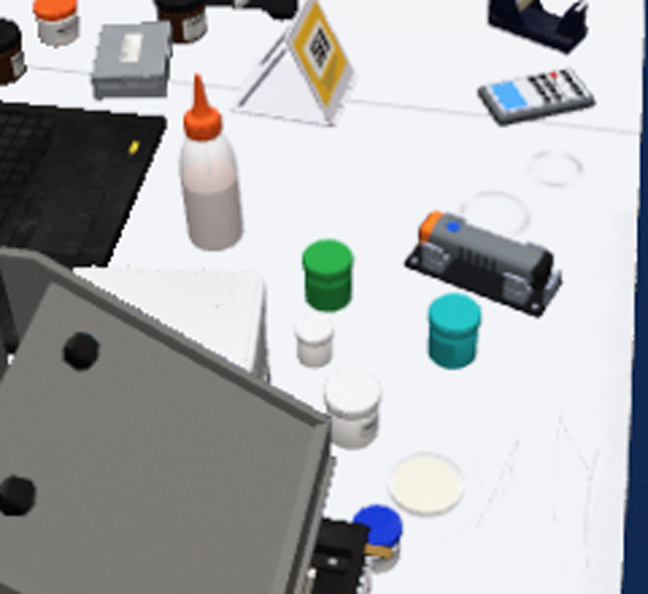

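```bash
python3 - <<'E'
from h import *
np.set_printoptions(precision=3,suppress=True)
T=eyes.read_camera('top');S=eyes.read_camera('side')
import pickle; M={}
for n,p in(('top',T),('side',S)):
    for t in['scanner','cradle','card_label','card_holder','white_box','white_pot','blue_lid_jar','squeeze_bottle','petri_dish','grey_meter']:
        M[n,t]=models.cut_out(p,t)
        for d in M[n,t][:4]:
            m=d['pixels'].astype(np.uint8)
            r=cv2.minAreaRect(cv2.findNonZero(m)); print(n,t,round(d['p'],2),np.round(d['centre'],1),m.sum(),np.round(cv2.boxPoints(r)).astype(int).tolist() if t in('scanner','white_box','card_label','white_pot','cradle') else '')
pickle.dump((T,S,M),open('m.pkl','wb'))
print('pot',tri(T,(254,218),S,(330,270)),'small',tri(T,(283,201.5),S,(317,245.5)))
print('blue',atz(T,(213.5,231.5),.046),tri(T,(213.5,231.5),S,(340,313)))
print('green',atz(T,(308.5,200.5),.05),'teal',atz(T,(290.5,243),.05),'petri',atz(T,(240,242.5),.015),'bottle',tri(T,(333,146),S,(275,150)))
for q in((357,250),(386,269)): print('clear',atz(T,q,.01))
print('card',tri(T,(414,177),S,(318.5,137)))
print('meter',atz(T,(425,260),.02), 'box-ish',[atz(T,q,.16) for q in((219,135),(256,132),(262,190),(224,194))])
E
```

```text
top scanner 0.9 [326.3 247. ] 506 [[314, 269], [329, 226], [340, 230], [325, 273]]
top cradle 0.67 [322.9 247.7] 356 [[310, 269], [326, 224], [344, 231], [328, 276]]
top card_label 0.71 [411.5 178.2] 605 [[396, 185], [397, 166], [433, 169], [432, 188]]
top card_holder 0.77 [410.3 170.6] 1391 
top white_box 0.61 [242.4 163.4] 2977 [[215, 132], [262, 128], [268, 195], [221, 199]]
top white_pot 0.67 [326.3 248.8] 484 [[315, 268], [329, 226], [340, 230], [325, 272]]
top white_pot 0.6 [255.5 216.3] 226 [[247, 210], [263, 210], [263, 226], [247, 226]]
top white_pot 0.58 [292.3 244. ] 235 [[282, 236], [299, 236], [299, 251], [282, 251]]
top white_pot 0.49 [284.2 204.3] 127 [[274, 203], [282, 195], [292, 204], [284, 212]]
top blue_lid_jar 0.63 [212.3 229. ] 180 
top squeeze_bottle 0.61 [331.  153.6] 508 
top petri_dish 0.7 [239.3 242.2] 385 
top petri_dish 0.18 [318.  250.3] 452 
top grey_meter 0.96 [424.4 260.1] 889 
side scanner 0.66 [380.  212.2] 697 [[352, 210], [358, 196], [407, 214], [401, 229]]
side cradle 0.97 [380.1 224.7] 556 [[350, 218], [359, 194], [410, 215], [401, 238]]
side ca
[... 782 characters left out ...]
eter 0.96 [398.  156.2] 578 
pot (array([0.546, 0.244, 0.038]), np.float64(0.0015052984580624675)) small (array([0.599, 0.156, 0.023]), np.float64(0.0037839976046582036))
blue [0.501 0.367 0.046] (array([0.501, 0.368, 0.045]), np.float64(0.00035727921431846993))
green [0.601 0.073 0.05 ] teal [0.469 0.126 0.05 ] petri [0.47  0.29  0.015] bottle (array([0.734, 0.001, 0.196]), np.float64(0.008000481397568737))
clear [ 0.451 -0.08   0.01 ]
clear [ 0.393 -0.17   0.01 ]
card (array([ 0.674, -0.25 ,  0.075]), np.float64(0.002522637207803219))
meter [ 0.422 -0.29   0.02 ] box-ish [array([0.774, 0.333, 0.16 ]), array([0.783, 0.225, 0.16 ]), array([0.611, 0.2  , 0.16 ]), array([0.599, 0.309, 0.16 ])]
```

The crop confirms it: the large white pot is at (254,218), and the other whites or colours are not the one. Next I fit box, cradle and card poses.

```bash
cat >> h.py <<'E'
from scipy.optimize import least_squares
def plan(pos,rpy,n=None,frm=None):
    """rows from the present (or given) commanded pose to the target; prints constant-step rows"""
    o=telemetry.get_obs(); p0,r0=frm if frm else (o['tool_pos'],o['tool_rot'])
    A=R.from_euler('xyz',r0,degrees=True);B=R.from_euler('xyz',rpy,degrees=True)
    w=(A.inv()*B).as_rotvec(); d=np.array(pos)-p0
    dt=A.inv().apply(d)*100
    m=max(np.linalg.norm(d)/.045,np.degrees(np.linalg.norm(w))/8)
    print('from',np.round(p0,4),np.round(r0,2),'total turn(tool,rad)',np.round(w,4),'shift(tool0,cm)',np.round(dt,2),'min rows',round(m,1))
E
python3 - <<'E'
from h import *
import pickle
np.set_printoptions(precision=4,suppress=True)
T,S,M=pickle.load(open('m.pkl','rb'))
c=lambda x,y:(x/2.9+190-.33,y/2.9+140-.33)
s=lambda x,y:(x/2.7+200-.33,y/2.7+120-.33)
def fit(ob,x0):  # ob: (cam,px,local pt)
    def f(v):
        Rz=R.from_euler('z',v[2]).as_matrix()
        return np.concatenate([proj(p,Rz@np.array(l)+[v[0],v[1],0])[0]-q for p,q,l in ob])
    r=least_squares(f,x0,loss='soft_l1'); return r.x,np.degrees(r.x[2]),np.round(r.fun,1)
b=[(T,c(88,137),(-.087,.059,.16)),(T,c(197,130),(-.087,-.059,.16)),(T,c(135,165),(-.087,.059,0)),(T,c(221,153),(-.087,-.059,0)),
   (S,s(263,275),(-.087,-.059,.16)),(T,(256.5,131.5),(.087,-.059,.16)),(T,(219,134),(.087,.059,.16))]
v,a,e=fit(b,[.69,.26,.1]);print('box',v,a,e)
L=v[:2]+R.from_euler('z',v[2]).as_matrix()[:2,:2]@[-.087,0];print('label',L)
cr=[(T,c(397,245),(.078,.03,.008)),(T,c(443,262),(.078,-.03,.008)),(T,c(400,393),(-.078,-.03,.008)),(T,c(350,377),(-.078,.03,.008)),
 (S,s(407,264),(.078,.03,.008)),(S,s(541,312),(-.078,.03,.008)),(S,s(561,275),(-.078,-.03,.008))]
print('cradle',*fit(cr,[.45,.03,-.2]))
# yellow card
for n,p in(('T',T),('S',S)):
    im=p['pixels'].astype(int);h=cv2.cvtColor(p['pixels'],cv2.COLOR_RGB2HSV)
    y=cv2.inRange(h,(15,110,100),(32,255,255)); k=np.zeros_like(y)
    if n=='T':k[155:200,390:440]=1
    else:k[115:170,290:345]=1
    q=cv2.convexHull(cv2.findNonZero(y*k)); r=cv2.minAreaRect(q); mm=cv2.moments(q)
    print(n,(y*k>0).sum(),mm['m10']/mm['m00'],mm['m01']/mm['m00'],cv2.boxPoints(r).round(1).tolist(),cv2.approxPolyDP(q,3,True)[:,0].tolist())
    if n=='T':ct=(mm['m10']/mm['m00'],mm['m01']/mm['m00'])
    else: print('card mid',tri(T,ct,S,(mm['m10']/mm['m00'],mm['m01']/mm['m00'])),atz(T,ct,.07))
for t in ((254.7,217.8),): print('pot top',atz(T,t,.058))
P=[atz(T,q,.0) for q in(c(592,138),c(690,148))];print('holder base front',P)
plan([.25,.40,.25],[180,0,-173])
E
```

```text
box [0.7099 0.2756 0.0734] 4.206149183069948 [-2.4  0.   1.1 -0.2 -4.7  0.3  1.5  2.2  1.4 -1.1  0.3 -5.3 -2.1 -5. ]
label [0.6232 0.2693]
cradle [ 0.4523  0.0149 -0.3169] -18.158034254991822 [-0.8 -1.2  1.2 -1.   0.3  1.1 -0.6  0.3 -1.7 -1.1  0.4  0.4  1.4  0.3]
T 307 414.4622731614136 176.4046482012098 [[397.70001220703125, 184.0], [399.1000061035156, 166.3000030517578], [432.20001220703125, 169.0], [430.70001220703125, 186.6999969482422]] [[432, 170], [425, 186], [398, 184], [403, 167]]
S 238 312.26023612157746 134.04571715649334 [[290.0, 116.0], [305.5, 104.9000015258789], [335.5, 146.89999389648438], [320.0, 158.0]] [[290, 116], [317, 121], [327, 141], [320, 158]]
card mid (array([ 0.684 , -0.2493,  0.0826]), np.float64(0.021983846740435978)) [ 0.6757 -0.2526  0.07  ]
pot top [0.5439 0.2377 0.058 ]
holder base front [array([ 0.6555, -0.201 ,  0.    ]), array([ 0.6452, -0.3107,  0.    ])]
from [0.1645 0.6289 0.2366] [180.     0.   165.35] total turn(tool,rad) [ 0.0001  0.0001 -0.3779] shift(tool0,cm) [-14.07 -19.98  -1.34] min rows 5.4
```

Request:
{"api": "drive_tool", "payload": {"angular": [[0, 0, -0.126], [0, 0, -0.126], [0, 0, -0.126], [0, 0, 0], [0, 0, 0], [0, 0, 0], [0, 0, 0], [0, 0, 0], [0, 0, 0], [0, 0, 0], [0, 0, 0], [0, 0, 0], [0, 0, 0], [0, 0, 0], [0, 0, 0], [0, 0, 0], [0, 0, 0], [0, 0, 0], [0, 0, 0], [0, 0, 0]], "delta_pos": [[0, 0, 0], [0, 0, 0], [0, 0, 0], [-0.95, -3.96, -0.22], [-0.95, -3.96, -0.22], [-0.95, -3.96, -0.22], [-0.95, -3.96, -0.22], [-0.95, -3.96, -0.22], [-0.95, -3.96, -0.22], [-2.45, -3.32, 0], [-2.45, -3.32, 0], [-2.45, -3.32, 0], [-2.45, -3.32, 0], [-2.45, -3.32, 0], [-2.45, -3.32, 0], [-3.16, 0.12, 2.5], [-3.16, 0.12, 2.5], [-3.16, 0.12, 2.5], [-3.16, 0.12, 2.5], [0, 0, 0]], "gripper": [8.7, 8.7, 8.7, 8.7, 8.7, 8.7, 8.7, 8.7, 8.7, 8.7, 8.7, 8.7, 8.7, 8.7, 8.7, 8.7, 8.7, 8.7, 8.7, 8.7], "squeeze": 10}}

```text
time_s: 4.3
tool_pos: [0.5457, 0.2389, 0.1445]
tool_rot: [-179.7, -0.3, -173.1]
force: [-0.9, -0.2, -0.2]
grip_width: 0.087
grasp_force: 0.0
```

Request:
{"api": "drive_tool", "payload": {"angular": [[0, 0, 0], [0, 0, 0], [0, 0, 0], [0, 0, 0], [0, 0, 0], [0, 0, 0], [0, 0, 0], [0, 0, 0], [0, 0, 0], [0, 0, 0], [0, 0, 0], [0, 0, 0]], "delta_pos": [[0, 0.1, 2.3], [0, 0.1, 2.3], [0, 0, 2.3], [0, 0, 2.3], [0, 0, 2.2], [0, 0, 0], [0, 0, 0], [0, 0, 0], [0, 0, 0], [0, 0, 0], [0, 0, 0], [0, 0, 0]], "gripper": [8.7, 8.7, 8.7, 8.7, 8.7, 8.7, 4.5, 4.5, 4.5, 4.5, 4.5, 4.5]}}

```text
time_s: 5.5
tool_pos: [0.5451, 0.2422, 0.0361]
tool_rot: [180.0, 0.0, -173.0]
force: [-0.5, -1.4, 2.3]
grip_width: 0.0489
grasp_force: 9.9
```

```bash
python3 - <<'E'
from h import *
o=telemetry.get_obs();print(o['tool_pos'],o['grip_width'],o['grasp_force'])
p=eyes.read_camera('side');save(p,'s1.png',(200,120,440,340),2.7)
E
```

```text
[0.54507619 0.24224284 0.03612221] 0.048877802574844496 9.922454506158829
```

View pics/s1.png

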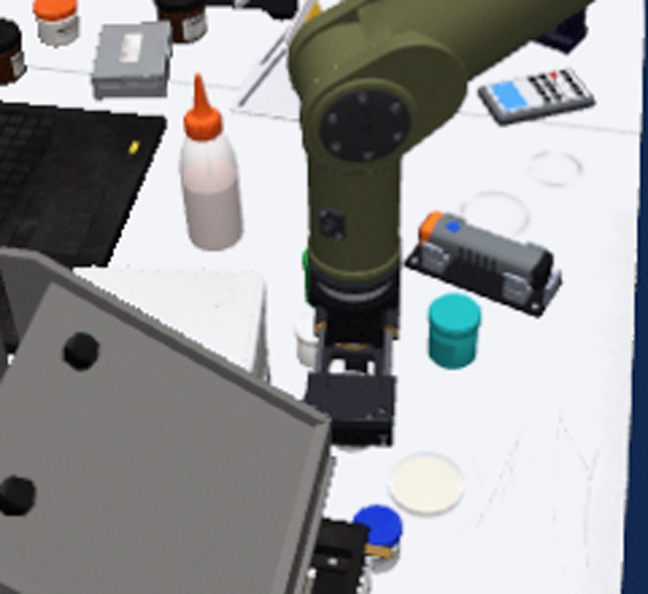

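Request:
{"api": "drive_tool", "payload": {"angular": [[0, 0, 0], [0, 0, 0], [0, 0, 0], [0, 0, 0], [0, 0, 0], [0, 0, 0], [0, 0, 0], [0, 0, 0], [0, 0, 0], [0, 0, 0], [0, 0, 0], [0, 0, 0], [0, 0, 0], [0, 0, 0], [0, 0, 0], [0, 0, 0], [0, 0, 0], [0, 0, 0], [0, 0, 0], [0, 0, 0]], "delta_pos": [[0, 0, -4], [0, 0, -4], [0, 0, -4], [0, 0, -4], [-0.22, -3.83, 0], [-0.22, -3.83, 0], [-0.22, -3.83, 0], [-0.22, -3.83, 0], [-0.22, -3.83, 0], [-0.22, -3.83, 0], [-0.22, -3.83, 0], [-0.22, -3.83, 0], [0, 0, 0], [0, 0, 4], [0, 0, 4], [0, 0, 4], [0, 0, 2], [0, 0, 1], [0, 0, 0.6], [0, 0, 0.3]], "gripper": [4.5, 4.5, 4.5, 4.5, 4.5, 4.5, 4.5, 4.5, 4.5, 4.5, 4.5, 4.5, 4.5, 4.5, 4.5, 4.5, 4.5, 4.5, 4.5, 4.5]}}

```text
time_s: 7.55
tool_pos: [0.6003, -0.0595, 0.0372]
tool_rot: [-180.0, 0.1, -173.0]
force: [0.4, 0.0, 0.3]
grip_width: 0.049
grasp_force: 9.8
```

Request:
{"api": "drive_tool", "payload": {"angular": [[0, 0, 0], [0, 0, 0]], "delta_pos": [[0, 0, 0], [0, 0, 0]], "gripper": [4.5, 4.5]}}

```text
time_s: 7.75
tool_pos: [0.6006, -0.0596, 0.038]
tool_rot: [-180.0, 0.1, -173.0]
force: [0.4, -0.2, 0.6]
grip_width: 0.049
grasp_force: 9.8
```

Request:
{"api": "drive_tool", "payload": {"angular": [[0, 0, 0], [0, 0, 0], [0, 0, 0], [0, 0, 0], [0, 0, 0], [0, 0, 0], [0, 0, 0], [0, 0, 0], [0, 0, 0], [0, 0, 0], [0, 0, 0], [0, 0, 0], [0, 0, 0], [0, 0, 0], [0, 0, 0.11], [0, 0, 0.11], [0, 0, 0.11], [0, 0, 0.11], [0, 0, 0]], "delta_pos": [[0, 0, 0.15], [0, 0, 0], [0, 0, 0], [0, 0, 0], [0, 0, 0], [0, 0, -1], [0, 0, -2], [0, 0, -4], [0, 0, -4], [0, 0, -4], [3.45, 2.3, 0], [3.45, 2.3, 0], [3.45, 2.3, 0], [3.45, 2.3, 0], [0, 0, 0], [0, 0, 0], [0, 0, 0], [0, 0, 0], [0, 0, 0]], "gripper": [4.5, 8.7, 8.7, 8.7, 8.7, 8.7, 8.7, 8.7, 8.7, 8.7, 8.7, 8.7, 8.7, 8.7, 8.7, 8.7, 8.7, 8.7, 8.7]}}

```text
time_s: 9.65
tool_pos: [0.4516, 0.0147, 0.186]
tool_rot: [180.0, 0.0, 161.8]
force: [0.0, -0.4, -0.6]
grip_width: 0.0872
grasp_force: 0.0
```

```bash
python3 - <<'E'
from h import *
import pickle
T=eyes.read_camera('top');S=eyes.read_camera('side');pickle.dump((T,S),open('p2.pkl','wb'))
a=cv2.resize(T['pixels'][120:275,195:445],None,fx=2.8,fy=2.8,interpolation=cv2.INTER_CUBIC)
b=cv2.resize(S['pixels'][180:300,215:415],None,fx=3.5,fy=3.5,interpolation=cv2.INTER_CUBIC)[:160]
print(telemetry.get_obs()['tool_pos'],a.shape,b.shape)
c=np.vstack([a,b]);cv2.imwrite('pics/m2.png',c[:,:,::-1])
E
```

```text
[0.45159357 0.01468271 0.18572107] (434, 700, 3) (160, 700, 3)
```

View pics/m2.png

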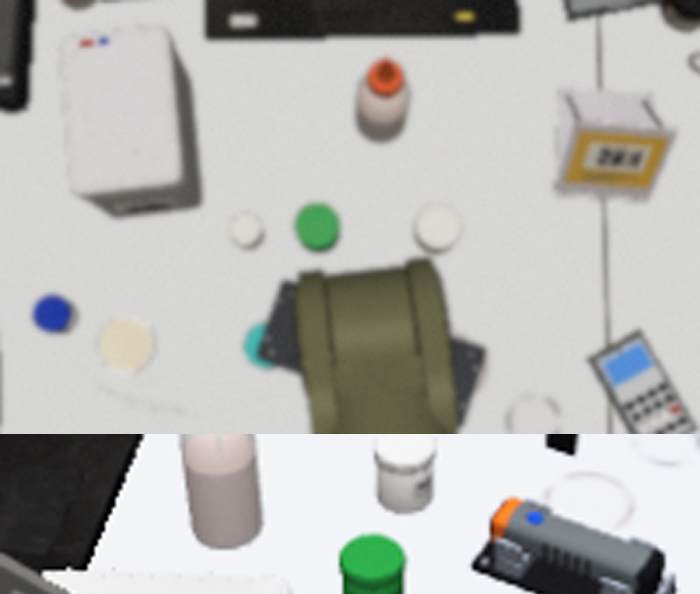

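Request:
{"api": "drive_tool", "payload": {"angular": [[0, 0, 0], [0, 0, 0], [0, 0, 0], [0, 0, 0], [0, 0, 0], [0, 0, 0], [0, 0, 0], [0, 0, 0], [0, 0, 0], [0, 0, 0], [0, 0, 0], [0, 0, 0], [0, 0, 0], [0, 0, 0]], "delta_pos": [[0, 0, 4], [0, 0, 4], [0, 0, 4], [0, 0, 2], [0, 0, 1.4], [0, 0, 0], [0, 0, 0], [0, 0, 0], [0, 0, 0], [0, 0, 0], [0, 0, 0], [0, 0, 0], [0, 0, 0], [0, 0, 0]], "gripper": [8.7, 8.7, 8.7, 8.7, 8.7, 8.7, 3, 3, 3, 3, 3, 3, 3, 3], "squeeze": 15}}

```text
time_s: 11.15
tool_pos: [0.4515, 0.015, 0.0313]
tool_rot: [180.0, 0.0, 161.8]
force: [-0.8, 0.2, 0.9]
grip_width: 0.0343
grasp_force: 15.0
```

```bash
python3 - <<'E'
from h import *
import pickle
np.set_printoptions(precision=4,suppress=True)
T,S=pickle.load(open('p2.pkl','rb'))
c=lambda x,y:(x/2.8+195-.33,y/2.8+120-.33)
ob=[((73,195),(-.087,.059,.16)),((184,182),(-.087,-.059,.16)),((62,38),(.087,.059,.16)),((165,28),(.087,-.059,.16)),((112,216),(-.087,.059,0)),((201,208),(-.087,-.059,0))]
def f(v):
    Rz=R.from_euler('z',v[2]).as_matrix()
    return np.concatenate([proj(T,Rz@np.array(l)+[v[0],v[1],0])[0]-c(*q) for q,l in ob])
r=least_squares(f,[.7,.27,.1],loss='soft_l1');v=r.x
print(v,np.degrees(v[2]),np.round(r.fun,1))
print('label',v[:2]+R.from_euler('z',v[2]).as_matrix()[:2,:2]@[-.087,0])
B=[atz(T,c(*q),z) for q,z in(((112,216),0),((201,208),0),((73,195),.16),((184,182),.16))];print(np.array(B))
print('dark label px',atz(T,c(141,209),.05))
K=[atz(T,c(*q),0.07) for q in((570,155),(663,160))];print('card',K, atz(T,c(619,157),.07))
E
```

```text
[0.705  0.2747 0.1384] 7.930067346982477 [-0.8  0.5  0.5 -0.2 -1.5 -1.2  1.5 -2.9 -1.2  2.5  2.8  0.8]
label [0.6189 0.2627]
[[0.6192 0.3176 0.    ]
 [0.6296 0.2134 0.    ]
 [0.6121 0.3188 0.16  ]
 [0.6264 0.2057 0.16  ]]
dark label px [0.6185 0.2727 0.05  ]
card [array([ 0.6796, -0.2027,  0.07  ]), array([ 0.675 , -0.3051,  0.07  ])] [ 0.6778 -0.2566  0.07  ]
```

```bash
python3 - <<'E'
from h import *
np.set_printoptions(precision=4,suppress=True)
E=lambda r:R.from_euler('xyz',r,degrees=True)
off=np.array([-.135,0,-.0057])
C=np.array([.677,-.255,.07]);B=np.array([.620,.264,.06])
rh,rc,rb=E([180,0,161.8]),E([180,-25,175.5]),E([180,0,187])
h=np.array([.4515,.015,.0313]);up=h+[0,0,.15]
tc=C-rc.apply(off);tb=B-rb.apply(off)
print('card tcp',tc,'box tcp',tb)
print('rot h->c',(rh.inv()*rc).as_rotvec(),'c->b',(rc.inv()*rb).as_rotvec(),'b->h',(rb.inv()*rh).as_rotvec())
pc=tc+rc.apply([.05,0,0]);print('up->pre card, c axes cm',100*rc.inv().apply(pc-up),pc)
pb=tb+rb.apply([.04,0,0]);pbu=pb+[0,0,.12]
print('pre card->pre box up, b axes cm',100*rb.inv().apply(pbu-pc),pbu)
hu=h+[0,0,.12];print('pbu->home up, h axes',100*rh.inv().apply(hu-pbu))
E
```

```text
card tcp [ 0.5526 -0.2452  0.1219] box tcp [0.486  0.2475 0.0543]
rot h->c [ 0.0522  0.4342 -0.2353] c->b [ 0.0438 -0.4349 -0.1975] b->h [-0.     -0.      0.4398]
up->pre card, c axes cm [ -8.4979 -25.1475   0.2613] [ 0.5074 -0.2417  0.143 ]
pre card->pre box up, b axes cm [ 0.1663 48.817  -3.1282] [0.4463 0.2427 0.1743]
pbu->home up, h axes [ -7.6046 -21.466    2.3   ]
```

Request:
{"api": "drive_tool", "payload": {"angular": [[0, 0, 0], [0, 0, 0], [0, 0, 0], [0, 0, 0], [0, 0, 0], [0, 0, 0], [0.0131, 0.1086, -0.0588], [0.0131, 0.1086, -0.0588], [0.013, 0.1085, -0.0588], [0.013, 0.1085, -0.0589], [0, 0, 0], [0, 0, 0], [0, 0, 0], [0, 0, 0], [0, 0, 0], [0, 0, 0], [0, 0, 0], [0, 0, 0], [0, 0, 0]], "delta_pos": [[0, 0, 0], [0, 0, -1], [0, 0, -2], [0, 0, -4], [0, 0, -4], [0, 0, -4], [0, 0, 0], [0, 0, 0], [0, 0, 0], [0, 0, 0], [-1.06, -3.14, 0.03], [-1.06, -3.14, 0.03], [-1.06, -3.14, 0.03], [-1.06, -3.14, 0.03], [-1.06, -3.14, 0.03], [-1.06, -3.14, 0.03], [-1.06, -3.14, 0.03], [-1.06, -3.14, 0.03], [0, 0, 0]], "gripper": [3, 3, 3, 3, 3, 3, 3, 3, 3, 3, 3, 3, 3, 3, 3, 3, 3, 3, 3], "squeeze": 20}}

```text
time_s: 13.05
tool_pos: [0.5059, -0.247, 0.1431]
tool_rot: [-179.7, -25.0, 175.0]
force: [-1.0, -0.9, -1.0]
grip_width: 0.0341
grasp_force: 20.0
```

```bash
python3 - <<'E'
from h import *
o=telemetry.get_obs();print(o['tool_pos'],o['tool_rot'],o['grip_width'])
plan([.5526,-.2452,.1219],[180,-25,175.5])
p=eyes.read_camera('side');save(p,'s3.png',(230,90,430,240),3.5)
E
```

```text
[ 0.50594929 -0.24703034  0.14305969] [-179.67769644  -25.04975737  174.99722135] 0.034121725682240735
from [ 0.5059 -0.247   0.1431] [-179.68  -25.05  175.  ] total turn(tool,rad) [-0.0019 -0.0009 -0.0079] shift(tool0,cm) [-5.09  0.59 -0.05] min rows 1.1
```

View pics/s3.png

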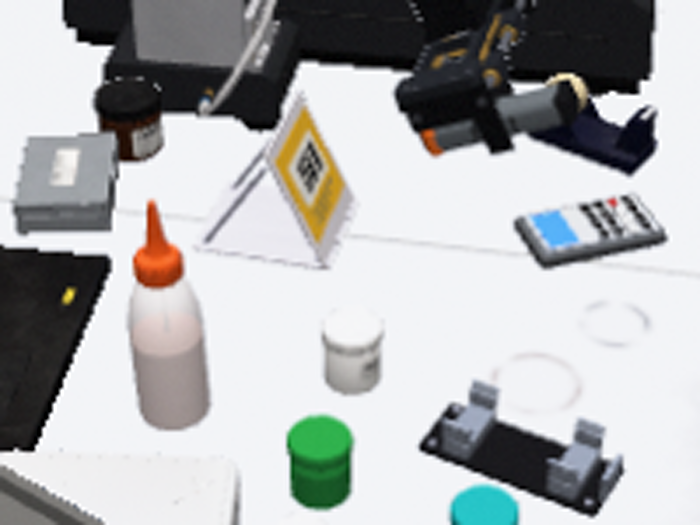

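Request:
{"api": "drive_tool", "payload": {"angular": [[0, 0, 0], [0, 0, 0], [0, 0, 0], [0, 0, 0], [0, 0, 0], [0, 0, 0], [0, 0, 0], [0, 0, 0], [0, 0, 0], [0, 0, 0], [0, 0, 0], [0, 0, 0], [0, 0, 0], [0, 0, 0], [0, 0, 0], [0, 0, 0], [0, 0, 0], [0, 0, 0]], "delta_pos": [[-1.5, 0, 0], [-1.5, 0, 0], [-1, 0, 0], [-0.6, 0, 0], [-0.4, 0, 0], [0, 0, 0], [0, 0, 0], [0, 0, 0], [0, 0, 0], [0, 0, 0], [0, 0, 0], [0, 0, 0], [0, 0, 0], [0, 0, 0], [0, 0, 0], [0, 0, 0], [0, 0, 0], [0, 0, 0]], "gripper": [3, 3, 3, 3, 3, 3, 3, 3, 3, 3, 3, 3, 3, 3, 3, 3, 3, 3]}}

```text
time_s: 14.9
tool_pos: [0.5525, -0.2451, 0.1221]
tool_rot: [180.0, -25.0, 175.5]
force: [0.9, -0.4, -1.3]
grip_width: 0.0334
grasp_force: 20.0
```

```bash
python3 - <<'E'
from h import *
np.set_printoptions(precision=4,suppress=True)
o=telemetry.get_obs();print(o['tool_pos'],o['tool_rot'])
X=R.from_euler('xyz',o['tool_rot'],degrees=True).apply([-.135,0,-.0057])+o['tool_pos'];print('aim',X)
T=eyes.read_camera('top');S=eyes.read_camera('side')
for n,p in(('T',T),('S',S)):
    print(n,'aim px',proj(p,X),[ (np.round(d['centre'],1).tolist(),round(d['p'],2)) for d in models.search_frame(p,'card_label')[:2]], 'scanner',[np.round(d['centre'],1).tolist() for d in models.search_frame(p,'scanner')[:2]], 'nose px',proj(p,R.from_euler('xyz',o['tool_rot'],degrees=True).apply([-.07,0,-.0057])+o['tool_pos']))
    h=cv2.cvtColor(p['pixels'],cv2.COLOR_RGB2HSV);y=cv2.inRange(h,(3,170,120),(13,255,255))
    k,l,st,ce=cv2.connectedComponentsWithStats(y);print([(ce[i].round(1).tolist(),int(st[i,4])) for i in range(1,k) if st[i,4]>8])
a=T['pixels'][150:230,370:450];b=S['pixels'][100:180,290:370]
cv2.imwrite('pics/m4.png',cv2.resize(np.hstack([a,b]),None,fx=5,fy=5,interpolation=cv2.INTER_CUBIC)[:,:,::-1])
E
```

```text
[ 0.5525 -0.2451  0.1221] [179.998  -24.9945 175.4907]
aim [ 0.6769 -0.2549  0.0703]
T aim px [[415.2181 176.0131]] [] scanner [] nose px [[416.4235 193.0751]]
[([430.2, 73.4], 164), ([219.1, 111.1], 147), ([332.3, 147.7], 84), ([544.0, 240.7], 12)]
S aim px [[318.3121 137.3188]] [([319.2, 138.9], 0.93)] scanner [[362.6, 128.5]] nose px [[336.4423 132.7715]]
[([220.0, 121.9], 131), ([337.3, 134.9], 22), ([274.4, 163.0], 179)]
```

View pics/m4.png

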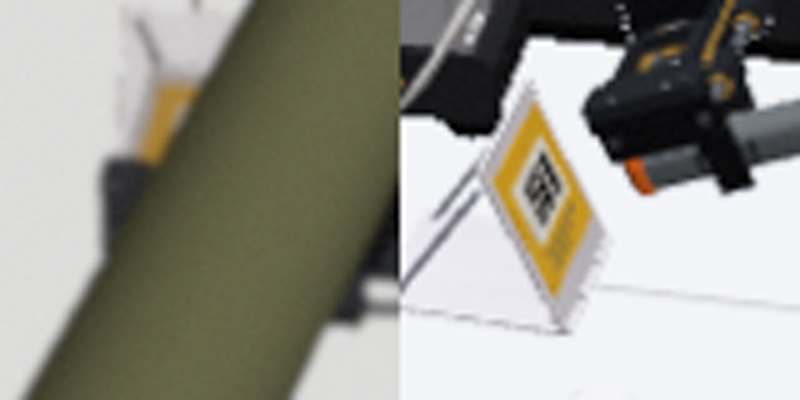

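Request:
{"api": "drive_tool", "payload": {"angular": [[0, 0, 0], [0, 0, 0], [0.01095, -0.1087, -0.0494], [0.01095, -0.1087, -0.0494], [0.01095, -0.1087, -0.0494], [0.01095, -0.1088, -0.0493], [0, 0, 0], [0, 0, 0], [0, 0, 0], [0, 0, 0], [0, 0, 0], [0, 0, 0], [0, 0, 0], [0, 0, 0], [0, 0, 0], [0, 0, 0], [0, 0, 0], [0, 0, 0], [0, 0, 0], [0, 0, 0]], "delta_pos": [[2, 0, 0], [3, 0, 0], [0, 0, 0], [0, 0, 0], [0, 0, 0], [0, 0, 0], [0.013, 3.755, -0.24], [0.013, 3.755, -0.24], [0.013, 3.755, -0.24], [0.013, 3.755, -0.24], [0.013, 3.755, -0.24], [0.013, 3.755, -0.24], [0.013, 3.755, -0.24], [0.013, 3.755, -0.24], [0.013, 3.755, -0.24], [0.013, 3.755, -0.24], [0.013, 3.755, -0.24], [0.013, 3.755, -0.24], [0.013, 3.755, -0.24], [0, 0, 0]], "gripper": [3, 3, 3, 3, 3, 3, 3, 3, 3, 3, 3, 3, 3, 3, 3, 3, 3, 3, 3, 3]}}

```text
time_s: 17.2
tool_pos: [0.4444, 0.2488, 0.1749]
tool_rot: [179.8, 0.0, -172.5]
force: [0.1, -1.0, -0.6]
grip_width: 0.0339
grasp_force: 20.0
```

Request:
{"api": "drive_tool", "payload": {"angular": [[0, 0, 0], [0, 0, 0], [0, 0, 0]], "delta_pos": [[0, 0, 0], [0, 0, 0], [0, 0, 0]], "gripper": [3, 3, 3]}}

```text
time_s: 17.5
tool_pos: [0.4467, 0.2411, 0.1744]
tool_rot: [-180.0, -0.0, -173.2]
force: [-0.9, 0.3, -1.8]
grip_width: 0.0337
grasp_force: 20.0
```

```bash
python3 - <<'E'
from h import *
plan([.486,.2475,.0543],[180,0,187])
E
```

```text
from [0.4467 0.2411 0.1744] [-179.97   -0.   -173.16] total turn(tool,rad) [-0.0004 -0.0001 -0.0028] shift(tool0,cm) [-3.98  0.17 12.01] min rows 2.8
```

Request:
{"api": "drive_tool", "payload": {"angular": [[0, 0, 0], [0, 0, 0], [0, 0, 0], [0, 0, 0], [0, 0, 0], [0, 0, 0], [0, 0, 0], [0, 0, 0], [0, 0, 0], [0, 0, 0], [0, 0, 0], [0, 0, 0], [0, 0, 0], [0, 0, 0], [0, 0, 0], [0, 0, 0], [0, 0, 0], [0, 0, 0], [0, 0, 0], [0, 0, 0]], "delta_pos": [[0, 0, 4], [0, 0, 4], [0, 0, 3], [0, 0, 1], [-1.4, 0, 0], [-1.4, 0, 0], [-0.8, 0, 0], [-0.4, 0, 0], [0, 0, 0], [0, 0, 0], [0, 0, 0], [0, 0, 0], [0, 0, 0], [0, 0, 0], [0, 0, 0], [0, 0, 0], [0, 0, 0], [0, 0, 0], [0, 0, 0], [0, 0, 0]], "gripper": [3, 3, 3, 3, 3, 3, 3, 3, 3, 3, 3, 3, 3, 3, 3, 3, 3, 3, 3, 3]}}

```text
time_s: 19.5
tool_pos: [0.486, 0.2477, 0.0545]
tool_rot: [180.0, 0.0, -173.0]
force: [0.1, 1.1, -2.2]
grip_width: 0.0337
grasp_force: 20.0
```

```bash
python3 - <<'E'
from h import *
np.set_printoptions(precision=4,suppress=True)
o=telemetry.get_obs();print(o['tool_pos'],o['tool_rot'])
r=R.from_euler('xyz',o['tool_rot'],degrees=True)
X=r.apply([-.135,0,-.0057])+o['tool_pos'];print('aim',X)
T=eyes.read_camera('top');S=eyes.read_camera('side')
for n,p in(('T',T),('S',S)):
    print(n,'aim px',proj(p,X),'nose px',proj(p,r.apply([-.07,0,-.0057])+o['tool_pos']))
a=T['pixels'][130:250,200:320];b=S['pixels'][190:310,250:370]
cv2.imwrite('pics/m5.png',cv2.resize(np.hstack([a,b]),None,fx=3.3,fy=3.3,interpolation=cv2.INTER_CUBIC)[:,:,::-1])
E
```

```text
[0.486  0.2477 0.0545] [ 179.9975    0.0101 -173.0091]
aim [0.62   0.2641 0.0602]
T aim px [[247.1081 193.2606]] nose px [[248.748  213.8947]]
S aim px [[298.3368 266.2834]] nose px [[325.5497 267.5673]]
```

View pics/m5.png

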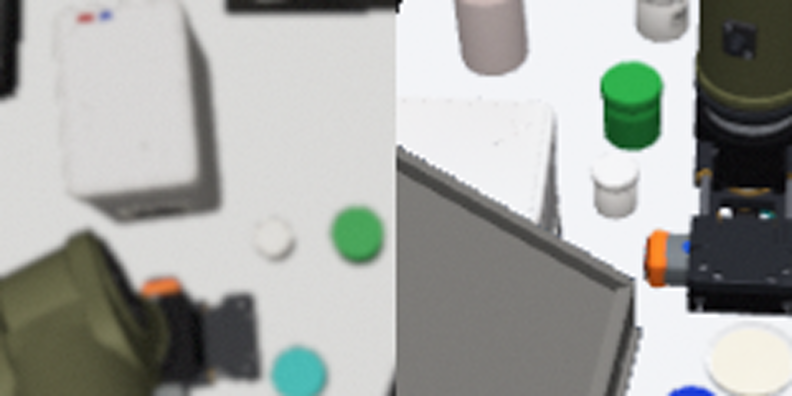

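Request:
{"api": "drive_tool", "payload": {"angular": [[0, 0, 0], [0, 0, 0], [0, 0, 0], [0, 0, 0], [0, 0, 0], [0, 0, 0.11], [0, 0, 0.11], [0, 0, 0.11], [0, 0, 0.1098], [0, 0, 0], [0, 0, 0], [0, 0, 0], [0, 0, 0], [0, 0, 0], [0, 0, 0], [0, 0, 0], [0, 0, 0], [0, 0, 0], [0, 0, 0], [0, 0, 0]], "delta_pos": [[1.5, 0, 0], [2.5, 0, 0], [0, 0, -4], [0, 0, -4], [0, 0, -4], [0, 0, 0], [0, 0, 0], [0, 0, 0], [0, 0, 0], [-1.086, -3.067, 0.33], [-1.086, -3.067, 0.33], [-1.086, -3.067, 0.33], [-1.086, -3.067, 0.33], [-1.086, -3.067, 0.33], [-1.086, -3.067, 0.33], [-1.086, -3.067, 0.33], [0, 0, 0], [0, 0, 0], [0, 0, 0], [0, 0, 0]], "gripper": [3, 3, 3, 3, 3, 3, 3, 3, 3, 3, 3, 3, 3, 3, 3, 3, 3, 3, 3, 3]}}

```text
time_s: 21.6
tool_pos: [0.4515, 0.0164, 0.1514]
tool_rot: [180.0, 0.0, 161.9]
force: [0.3, -0.3, -0.6]
grip_width: 0.0335
grasp_force: 20.0
```

```bash
python3 - <<'E'
from h import *
plan([.4515,.015,.0313],[180,0,161.8])
p=eyes.read_camera('side');save(p,'s6.png',(310,140,470,260),4)
E
```

```text
from [0.4515 0.0164 0.1514] [1.7998e+02 1.0000e-02 1.6192e+02] total turn(tool,rad) [0.0003 0.0002 0.002 ] shift(tool0,cm) [-0.04 -0.13 12.01] min rows 2.7
```

View pics/s6.png

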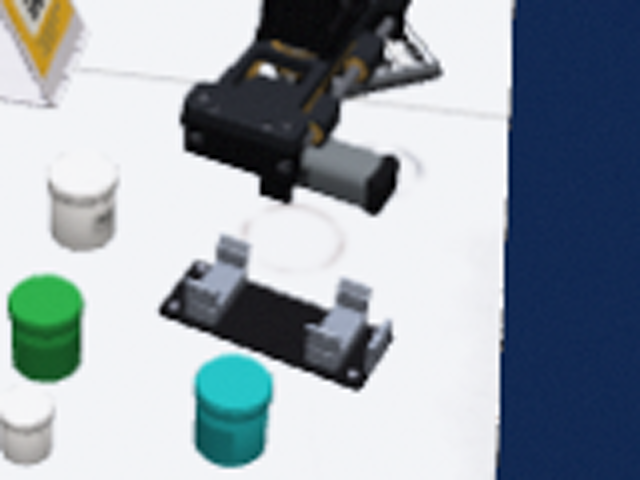

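Request:
{"api": "drive_tool", "payload": {"angular": [[0, 0, 0], [0, 0, 0], [0, 0, 0], [0, 0, 0], [0, 0, 0], [0, 0, 0]], "delta_pos": [[0, 0, 3], [0, 0, 3], [0, 0, 2], [0, 0, 0], [0, 0, 0], [0, 0, 0]], "gripper": [3, 3, 3, 3, 3, 3]}}

```text
time_s: 22.25
tool_pos: [0.4526, 0.0155, 0.0727]
tool_rot: [179.9, 0.1, 161.8]
force: [0.4, 0.3, -1.1]
grip_width: 0.0341
grasp_force: 20.0
```

```bash
python3 - <<'E'
from h import *
plan([.4515,.015,.0313],[180,0,161.8])
E
```

```text
from [0.4526 0.0155 0.0727] [1.7992e+02 1.3000e-01 1.6183e+02] total turn(tool,rad) [0.0013 0.0022 0.0005] shift(tool0,cm) [ 0.1  -0.09  4.14] min rows 0.9
```

Request:
{"api": "drive_tool", "payload": {"angular": [[0, 0, 0], [0, 0, 0], [0, 0, 0], [0, 0, 0], [0, 0, 0], [0, 0, 0], [0, 0, 0], [0, 0, 0], [0, 0, 0], [0, 0, 0]], "delta_pos": [[0, -0.05, 0.7], [0, 0, 0.7], [0, 0, 0.7], [0, 0, 0.6], [0, 0, 0.4], [0, 0, 0.3], [0, 0, 0.3], [0, 0, 0.2], [0, 0, 0], [0, 0, 0]], "gripper": [3, 3, 3, 3, 3, 3, 3, 3, 3, 3]}}

```text
time_s: 23.25
tool_pos: [0.4514, 0.0147, 0.0325]
tool_rot: [180.0, 0.0, 161.8]
force: [-0.1, 0.2, -0.8]
grip_width: 0.0337
grasp_force: 20.0
```

Within 1 mm of the seat and no contact force, so I lower the last millimetre and release.

Request:
{"api": "drive_tool", "payload": {"angular": [[0, 0, 0], [0, 0, 0], [0, 0, 0], [0, 0, 0], [0, 0, 0], [0, 0, 0], [0, 0, 0], [0, 0, 0], [0, 0, 0], [0, 0, 0], [0, 0, 0], [0, 0, 0], [0, 0, 0], [0, 0, 0], [0, 0, 0], [0, 0, 0]], "delta_pos": [[0, 0, 0.1], [0, 0, 0], [0, 0, 0], [0, 0, 0], [0, 0, 0], [0, 0, 0], [0, 0, 0], [0, 0, -0.5], [0, 0, -1], [0, 0, -2], [0, 0, -4], [0, 0, -4], [0, 0, -4], [0, 0, -4], [0, 0, 0], [0, 0, 0]], "gripper": [3, 3, 4, 5, 6, 7.5, 8.5, 8.5, 8.5, 8.5, 8.5, 8.5, 8.5, 8.5, 8.5, 8.5]}}

```text
time_s: 24.85
tool_pos: [0.4518, 0.0147, 0.2279]
tool_rot: [179.9, 0.2, 161.8]
force: [0.4, 0.2, -0.6]
grip_width: 0.0849
grasp_force: 0.0
```

```bash
python3 - <<'E'
from h import *
import pickle
T0,S0,M=pickle.load(open('m.pkl','rb'))
S=eyes.read_camera('side')
a=S0['pixels'][180:260,330:430];b=S['pixels'][180:260,330:430]
cv2.imwrite('pics/m7.png',cv2.resize(np.hstack([a,b]),None,fx=4,fy=4,interpolation=cv2.INTER_CUBIC)[:,:,::-1])
d=cv2.absdiff(a[:55],b[:55]).max(2);print('changed px',(d>60).sum(),d.mean())
E
```

```text
changed px 107 3.5152727272727273
```

View pics/m7.png

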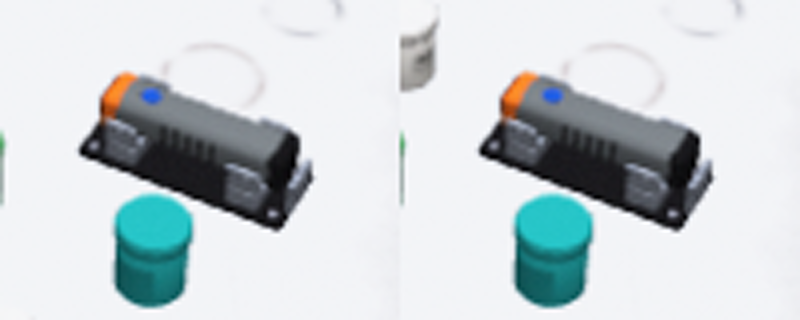

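The scanner lies exactly as at the start: orange nose at (515,95) in the crop against (115,95) before. The pot stands upright beyond it.

```bash
python3 -c "
from cell import env
print(env.sign_off())"
```

```text
the job is handed in; nothing more can be done
None
```

I handed the job in at about 25 s: the pot stands upright about 32 cm from the box label, the scanner was held about a second at the card and then the box, and it is back in its cradle as it lay; sign-off gave no verdict, and I saw no read signal.

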